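Close up the cutlery station after washing-up

TASK

Close up the cutlery station using only your fingertips, nothing is to be grasped or lifted: push the open blue drawer fully home, keeping the orange basket in it upright. Push the orange lid of the metal bin down until it is fully shut, and only then push the black knob on the lid all the way to the left (as the robot faces the bin), so that its bolt locks the lid. Leave the other things on the counter where they are and finish clear of everything.

Things in the scene. Friction and masses are not known exactly. Their poses are not given: they have to be found in the camera images.
- unit: Fixed metal drawer unit, 180 deep (x) x 210 wide (y) x 130 high, with one blue-fronted drawer. Origin at the centre of its underside; its x axis points from its front to its back, z up. The closed drawer front is flush at x = -90 mm. It and the bin stand left and right in either order and may be turned about the vertical.
- drawer (a joint): How far the drawer stands open, m: 0 fully home (end stop), grows as it comes out towards the robot, along the unit's -x; at most 0.09. Moves against about 2 N of friction and light damping, stays where it is left. Its blue front is 208 wide, spans heights 4 to 119 mm above the counter and is 12 thick. Nothing holds it shut or open.
- drawer_lip (a point): Middle of the outer edge of the drawer's black lip, 110 mm above the counter; moves with the drawer. The lip is 110 wide (along y), 8 thick, and sticks 16 mm out of the blue front. Axes as the unit's. Pushing on the lip or on the front is equally good.
- bin: Fixed open-topped metal bin, 170 deep (x) x 210 wide (y) x 100 high, under the orange lid. Origin at the centre of its underside; x points to its back, y to its left as seen from the robot, z up. On its left wall a fixed steel keeper (a small loop, 26 x 6, up to 130 mm high, centred at x = -40, y = 108 mm) takes the bolt.
- lid_hinge (a point): Middle of the lid's hinge line, which runs along the bin's y axis on the far top edge: at x = 85, y = 0, z = 100 mm in the bin's frame. Same axes as the bin.
- lid (a joint): Lid angle, rad: 0 shut (end stop, lid level), grows as the free near edge rises; at most 1.1. Starts part open and leans towards the robot. Stiff hinge (0.5 N m of friction): it stays wherever it is left and does not fall. The lid is a plate 170 long from hinge line to free edge, 200 wide, 8 thick; shut, its underside is 100 and its top 108 mm above the counter.
- lid_edge (a point): Middle of the lid's free edge, on its outer (upper when shut) face, 170 mm from the hinge line. Moves with the lid. Its z axis is the outward normal of that face, its x axis points to the hinge.
- bolt (a joint): How far the bolt on the lid is pushed across, m: starts near 0 (open); 0.045 fully left (end stop, +y of the bin), bolt through the keeper. About 1 N of friction plus light damping, stays where it is left.
- bolt_top (a point): Centre of the top of the black knob on the bolt; rides on the lid's outer face. Knob 24 (x) x 20 (y) x 26 high, its top 28 mm above the lid face; 125 mm from the hinge line, and at joint value 0 it is 22 mm to the right (-y) of the lid's middle. A steel bolt bar, 10 wide and 6 thick, runs from it to the left through two low guides towards the keeper; to the right of the knob the lid is bare.
- drawer_basket_mid (a point): Loose orange cutlery basket, 58 x 58 x 62 high with cutlery standing to 85 mm, on the drawer's floor (16 mm above the counter). Centre of the basket, half-way up. It rides along with the drawer and goes in under the unit's top. Not to be lifted, tipped or taken out.
- top_basket_mid (a point): Loose orange cutlery basket, 75 x 75 x 85 high with cutlery standing to 125 mm, on top of the drawer unit towards its back. Centre of the basket, half-way up. Leave alone.
- mug: Loose white mug, radius 40, 95 high, origin under its base. Leave alone.
- bowl: Loose blue bowl, radius 65, 55 high, origin under its base. Leave alone.
- tumbler: Loose clear green beaker, radius 33, 100 high, standing on the counter; origin under its base. Leave alone.
- scrub_brush: Loose blue washing-up brush lying on the counter; origin under its middle. Leave alone.
Things that resemble listed ones, but are neither listed nor needed, are in the scene too. Leave any purple or yellow look-alike of the part that bears drawer_basket_mid alone.

How it is judged:
By the outcome, as a careful person would: the job done as asked, in the order asked, and still so for the second after the job is handed in, with the robot touching nothing.
It also fails if it takes over 58 s, if anything falls off the work surface, if the arm or the gripper's body presses on something with over 40 N, if the wrist force passes 120 N, or if a joint passes its speed limit or range.

ROBOT

A 6-joint arm with a two-finger parallel gripper is mounted at the origin on the work surface. World frame = base frame: x ahead of the robot, y to its left, z up, the work surface at z = 0. Lengths are in m, angles in rad, forces in N, time in s.
With the tool pointing down it reaches from about 0.35 to 0.95 m from the base axis. Payload 17.4 kg.
Tool frame: the origin (TCP) lies at the very end of the fingers, on their centre line; the grasp point (between the pads) lies 19 mm behind it; z points along the fingers, y is the direction in which the jaws open and shut (so a half turn about z gives the same grasp; the last joint's range is limited). The gripper opens to 93 mm and grips with 3 to 60 N. Pads are 15 mm wide; open, the fingers measure 128 mm over their backs; the gripper's body (75 mm by 188 mm) begins 65 mm behind the grasp point.
Start: joints at [1.172, 0.116, 1.442, -0, 1.584, -0.038], TCP at [0.238, 0.632, 0.219] pointing down, gripper open.
Joint ranges: [-2.83, 2.83], [-0.83, 2.19], [0.07, 2.5], [-1.14, 4.28], [0.01, 3], [-2.97, 2.97]. Speed limits (rad/s): [1.89, 1.89, 2.22, 3.14, 3.14, 3.14].

INTERFACE

Orientations are given as [roll, pitch, yaw] about the fixed x, y, z axes, in that order (R = Rz(yaw) Ry(pitch) Rx(roll)).
In Python, from workcell import read_state, get_image, sign_off gives the robot as it stands.
- The arm moves only by the tool servo_tool, never from a script. Its argument "plan" is a list of rows, each a list of 3 entries, a list of its own where there are three numbers: the shift along the world's x, y, z in mm, then the turn, a rotation vector about the world's x, y, z in rad, then the finger opening in mm, from 0 to 93. A call has 1 to 8 rows; each row is the pose to reach, as a shift and turn from the pose measured when the call began; what a row does not reach only later rows make up. A row lasts 1/8 s, in which the tool goes at most 62.5 mm and 10.7 degrees, less where a joint would pass 70% of its speed; a pose out of reach is approached as far as the arm can. A call with a gripper value outside its range is refused whole. The fingers move at their own pace and stop on an object; "force" is the grip in N (left out, the last holds). Time passes only in rows, so rows that repeat a pose let the fingers close. It gives the time, the measured TCP pose, the force and the opening at its end, in the units of the state.
- read_state(): the state, without advancing time (a new reading comes with each control period).
- get_image(name): name is "scene" or "top"; returns a dict with "img" (400x640x3 uint8, red, green, blue), "K" (3x3 intrinsics, pixels), "distortion" ([k1, k2, p1, p2, k3] as OpenCV has them; the pictures are not rectified), "rvec" (rotation vector, rad) and "tvec" (3), from world to camera coordinates, as OpenCV has them. Camera axes: x right, y down, z forward; pixel columns grow to the right and rows downward; lengths in m; the calibration is good to about 2 mm. A picture is of the moment at which its call begins. There is no depth.
- sign_off(): hands the job in, once; it reports no verdict.
The state is a dict: "time": time; "q": joint angles; "qd": joint speeds; "joint_efforts": joint torques, N m; "tcp_pos": TCP position; "tcp_rot": TCP orientation; "wrist_force": force on the tool from outside, world axes, zero at the start; "moment": the same for the moment, N m; "grip_width": opening from 0.0 (shut) to 1.0 (fully open).
Only numpy, scipy, OpenCV 4.12 (cv2) and the standard library are available. Lean on these libraries where they do the work, as an engineer would, in place of code of your own. Each camera call takes 0.05 s, during which the arm holds its last target. There are 200 camera calls.

## Working session

There is one attempt and no reset: what is moved stays moved. The work goes in short steps, Python scripts to look and compute and a tool call to move; the robot and the scene stay as the last step left them, time stands still between calls to the robot, and variables do not carry over. Pictures are saved under pics/ and viewed, about 8 in all and at most 12, crops included, and the job is handed in when it is done.

Besides the shell and the picture viewer there is one more tool, called as a command line: name --argument value ..., lists and objects as JSON in quotes. servo_tool: Moves the arm, as the interface text tells. Its arguments: {"type":"object","properties":{"plan":{"type":"array","items":{"type":"array"}},"force":{"type":"number"}},"required":["plan"]}

```bash
mkdir -p pics
cat > h.py <<'E'
import numpy as np, cv2
from workcell import read_state, get_image, sign_off
def save(n,f,crop=None,s=1):
    d=get_image(n); im=d['img'][:,:,::-1]
    if crop: x0,y0,x1,y1=crop; im=im[y0:y1,x0:x1]
    if s!=1: im=cv2.resize(im,None,fx=s,fy=s,interpolation=cv2.INTER_CUBIC)
    cv2.imwrite('pics/'+f,im); return d
def ray(d,uv):
    R=cv2.Rodrigues(np.array(d['rvec'],float))[0]; t=np.array(d['tvec'],float).ravel()
    p=cv2.undistortPoints(np.array([[uv]],float),np.array(d['K'],float),np.array(d['distortion'],float)).ravel()
    return -R.T@t, R.T@np.array([p[0],p[1],1])
def atz(d,uv,z):
    c,r=ray(d,uv); return c+r*(z-c[2])/r[2]
def proj(d,P):
    return cv2.projectPoints(np.array(P,float).reshape(-1,3),np.array(d['rvec'],float),np.array(d['tvec'],float),np.array(d['K'],float),np.array(d['distortion'],float))[0].reshape(-1,2)
E
python3 - <<'E'
from h import *
import pickle
D={}
for n in('scene','top'):
    d=save(n,n+'0.png',None,1.25); D[n]=d
    print(n,ray(d,(320,200)))
pickle.dump(D,open('d0.pkl','wb'))
print(read_state())
E
```

```text
scene (array([ 1.15977217, -0.27190294,  1.18192192]), array([-0.49777692,  0.23561649, -0.83476189]))
top (array([ 0.40940586, -0.00595056,  1.13250265]), array([ 0.05956519, -0.00633981, -0.99880165]))
{'time': 0.1, 'q': array([ 1.17220464e+00,  1.16409920e-01,  1.44217867e+00,  6.43601221e-06,
        1.58400257e+00, -3.77797179e-02]), 'qd': array([-0.00040766,  0.00010918, -0.00280602, -0.00123815, -0.00181635,
        0.00139048]), 'joint_efforts': array([ 1.19077180e-03, -7.22893310e+01, -6.23866653e+01,  7.80529389e-02,
        2.27689266e-02, -2.55120068e-05]), 'tcp_pos': array([0.23822197, 0.63137386, 0.21801025]), 'tcp_rot': array([-3.14059510e+00, -4.41452940e-05,  2.78078074e+00]), 'wrist_force': array([ 0.04171987, -0.46444783,  0.25108842]), 'moment': array([ 0.01343185, -0.00923773, -0.00137828]), 'grip_width': 1.0012722060210846}
```

View pics/scene0.png

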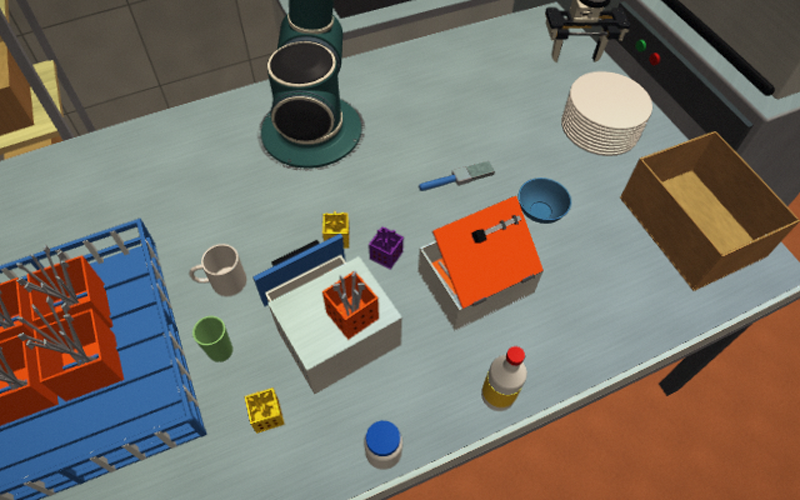

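View pics/top0.png

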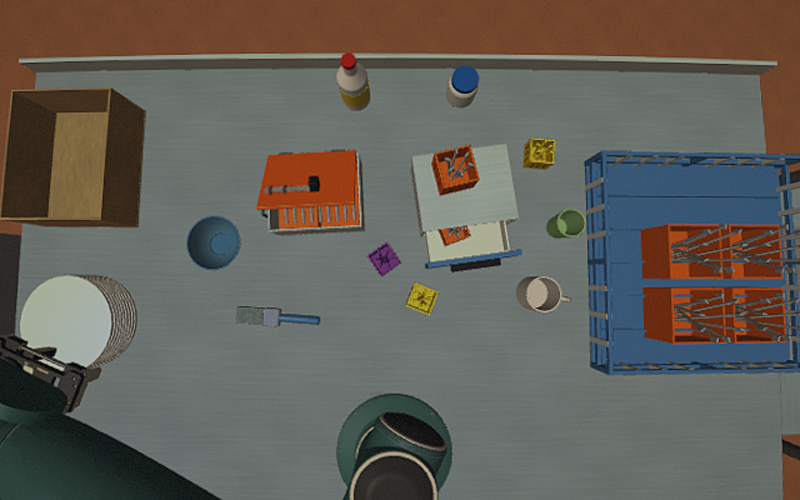

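The bin is on the left and the unit on the right. The yellow look-alike stands in front of the drawer's left part, and the lip is near (475,266) in the top view. I'll enlarge both.

Run:
```python
from h import *
save('top','top1.png',(190,105,430,260),3.3)
save('scene','sc1.png',(190,140,450,320),3)
```

```text
(no output)
```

View pics/top1.png

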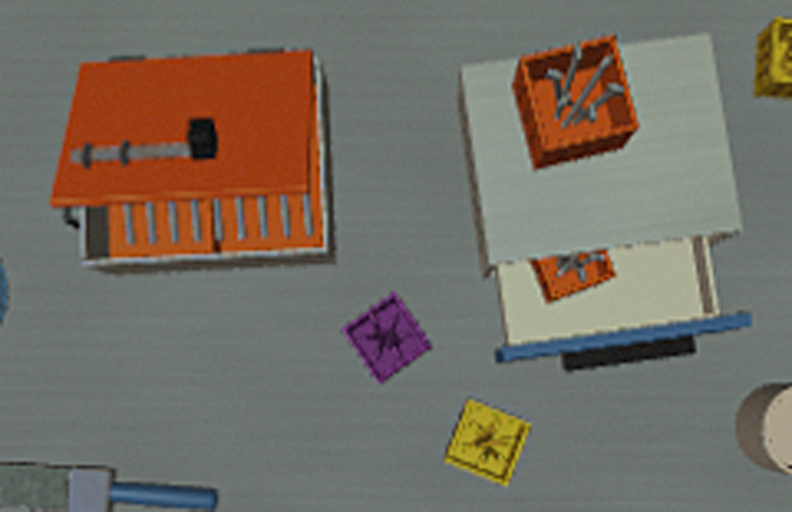

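View pics/sc1.png

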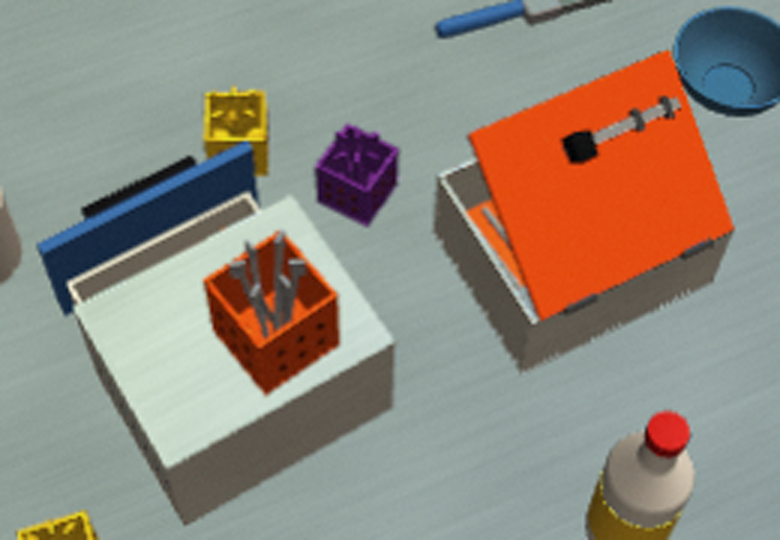

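```bash
cat > fit.py <<'E'
from h import *
import pickle
from scipy.optimize import least_squares
D=pickle.load(open('d0.pkl','rb')); T,S=D['top'],D['scene']
t=lambda a:np.array([[190+x/3.3,105+y/3.3] for x,y in a])
s=lambda a:np.array([[190+x/3,140+y/3] for x,y in a])
def W(p,L):
    c,n=np.cos(p[2]),np.sin(p[2]); L=np.array(L,float)
    return np.c_[p[0]+c*L[:,0]-n*L[:,1],p[1]+n*L[:,0]+c*L[:,1],L[:,2]]
def lidpt(a,r,y,h): # h above underside
    return [.085-r*np.cos(a)-h*np.sin(a),y,.1+r*np.sin(a)+h*np.cos(a)] 
if __name__=='__main__':
    # unit
    tp=t([(460,66),(712,35),(742,232),(490,272),(565,371),(694,351)])
    sp=s([(390,345),(170,468),(75,312)])
    def L(o): return [[.09,.105,.13],[.09,-.105,.13],[-.09,-.105,.13],[-.09,.105,.13],[-.106-o,.055,.108],[-.106-o,-.055,.108]]
    f=lambda p:np.r_[(proj(T,W(p,L(p[3])))-tp).ravel(),(proj(S,W(p,[L(0)[0],L(0)[1],L(0)[2]]))-sp).ravel()]
    r=least_squares(f,[.65,-.1,.1,.07],loss='soft_l1');print('unit',r.x.round(4),r.fun.round(1))
    o=r.x[3];print('lip',W(r.x,[[-.106-o,0,.11],[-.106-o,.055,.11],[-.106-o,-.055,.11],[-.106,0,.11]]).round(4))
    tp=t([(80,63),(313,50),(310,190),(52,205),(327,250),(82,263),(203,122)])
    sp=s([(733,230),(540,318),(470,133),(668,50),(577,138)])
    def G(a): return [lidpt(a,0,.1,.008),lidpt(a,0,-.1,.008),lidpt(a,.17,-.1,.008),lidpt(a,.17,.1,.008)]
    def f(p):
        a=p[3];k=lidpt(a,.125,-.022+p[4],.036)
        return np.r_[(proj(T,W(p,G(a)+[[-.085,-.105,.1],[-.085,.105,.1],k]))-tp).ravel(),(proj(S,W(p,G(a)+[k]))-sp).ravel()]
    r=least_squares(f,[.65,.2,0,.5,0],loss='soft_l1');print('bin',r.x.round(4),r.fun.round(1))
    a=r.x[3];print('edge,knob,shutknob',W(r.x,[lidpt(a,.17,0,.008),lidpt(a,.125,-.022+r.x[4],.036),lidpt(0,.125,-.022+r.x[4],.036),lidpt(0,.17,0,.008)]).round(4))
    for n,z,u in(('yellow',.062,(490,440)),('purple',.062,(388,338))): print(n,atz(T,t([u])[0],z).round(3))
E
python3 fit.py
```

```text
unit [ 0.607  -0.1529  0.1501  0.0708] [-0.4 -1.7 -1.5 -2.9  0.4  1.6  0.2  0.5 -0.2 -0.1  0.2  0.1  2.  -0.4
 -0.8  1.5 -3.1 -4.2]
lip [[ 0.4321 -0.1794  0.11  ]
 [ 0.4239 -0.125   0.11  ]
 [ 0.4403 -0.2338  0.11  ]
 [ 0.5022 -0.1688  0.11  ]]
bin [0.611  0.1835 0.0608 0.6222 0.004 ] [-0.3 -0.7 -0.2 -0.8 -0.3 -0.5 -1.2 -0.6  0.2 -3.  -0.5 -2.9 -0.5 14.2
 -0.1 -0.7 -0.6  0.7 -1.6 -0.2 -0.7 -0.8 -5.  -7.2]
edge,knob,shutknob [[0.5533 0.18   0.2056]
 [0.5746 0.1632 0.2021]
 [0.5721 0.1631 0.136 ]
 [0.5261 0.1783 0.108 ]]
yellow [ 0.364 -0.066  0.062]
purple [0.452 0.023 0.062]
```

```bash
sed -i 's/-h\*np.sin(a),y/+h*np.sin(a),y/' fit.py && python3 fit.py | tail -9
```

```text
[ 0.5022 -0.1688  0.11  ]]
bin [0.6018 0.183  0.059  0.6174 0.0012] [-0.2 -0.9 -0.2 -0.8 -0.3 -0.2 -1.2 -0.5  0.3  0.3 -0.5  0.3  0.2  1.7
 -0.1 -0.6 -0.7  0.7 -1.6 -0.2 -0.7 -0.7  0.7  2.7]
edge,knob,shutknob [[0.5529 0.1801 0.2049]
 [0.607  0.1624 0.2017]
 [0.5631 0.1598 0.136 ]
 [0.517  0.178  0.108 ]]
yellow [ 0.364 -0.066  0.062]
purple [0.452 0.023 0.062]
```

servo_tool --plan '[[[0,0,60],[0,0,0],0],[[30,-50,90],[0,0,0.1],0],[[60,-100,100],[0,0,0.2],0],[[90,-145,100],[0,0,0.3],0],[[120,-190,100],[0,0,0.42],0],[[150,-240,100],[0,0,0.42],0],[[180,-285,100],[0,0,0.42],0],[[205,-330,100],[0,0,0.42],0]]' --force 20

```text
time: 1.2
tcp_pos: [0.444, 0.2997, 0.3181]
tcp_rot: [-3.141, 0.0, -3.083]
wrist_force: [0.1, 0.2, 0.3]
grip_width: 0.19
```

Run:
```python
from fit import *
p=[.6018,.183,.059]
for a in (.6174,.5,.4,.3,.2,.1,0,-.05): print(a,W(p,[lidpt(a,.15,-.065,.008)]).round(4))
print(W(p,[[-.04,-.09,.12],[-.04,-.032,.12],[-.04,.045-.032,.12]]))
```

```text
0.6174 [[0.573  0.1162 0.1934]]
0.5 [[0.5629 0.1156 0.1789]]
0.4 [[0.5557 0.1152 0.1658]]
0.3 [[0.5498 0.1148 0.152 ]]
0.2 [[0.5453 0.1146 0.1376]]
0.1 [[0.5423 0.1144 0.1229]]
0 [[0.5407 0.1143 0.108 ]]
-0.05 [[0.5405 0.1143 0.1005]]
[[0.56717652 0.09079797 0.12      ]
 [0.5637565  0.14869705 0.12      ]
 [0.56110304 0.19361875 0.12      ]]
```

servo_tool --plan '[[[35,-50,-15],[0,0,0],0],[[70,-100,-30],[0,0,0],0],[[100,-145,-45],[0,0,0],0],[[129,-184,-65],[0,0,0],0],[[129,-184,-90],[0,0,0],0],[[129,-184,-105],[0,0,0],0],[[129,-184,-105],[0,0,0],0]]'

```text
time: 2.08
tcp_pos: [0.5724, 0.1161, 0.2124]
tcp_rot: [-3.141, -0.001, -3.082]
wrist_force: [0.7, -0.3, 0.8]
grip_width: 0.005
```

Run:
```python
from h import *
save('scene','sc2.png',(270,100,470,280),3)
```

```text
(no output)
```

View pics/sc2.png

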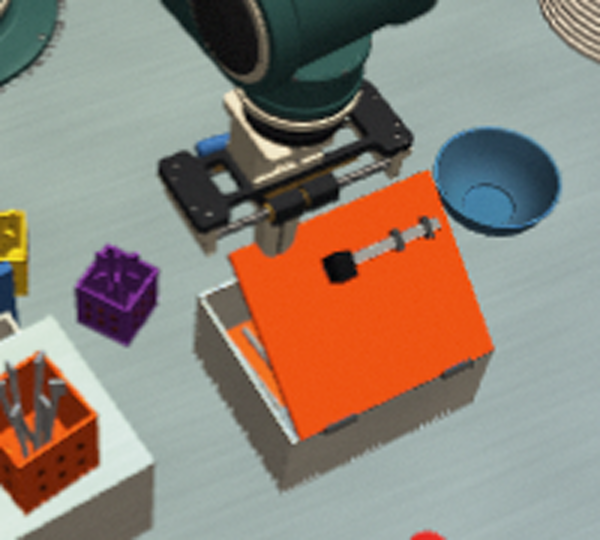

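The shut fingertips are just above the lid's right near corner (275,250), clear of the knob at (340,265). I'll push down along the arc.

servo_tool --plan '[[[-3,0,-19],[0,0,0],0],[[-10,0,-34],[0,0,0],0],[[-17,0,-47],[0,0,0],0],[[-23,0,-60],[0,0,0],0],[[-27,-1,-75],[0,0,0],0],[[-30,-1,-90],[0,0,0],0],[[-32,-1,-98],[0,0,0],0],[[-32,-1,-102],[0,0,0],0]]'

```text
time: 3.12
tcp_pos: [0.5405, 0.1152, 0.111]
tcp_rot: [-3.141, -0.001, -3.082]
wrist_force: [-1.1, -1.2, 1.7]
grip_width: 0.005
```

servo_tool --plan '[[[0,0,-2],[0,0,0],0],[[0,0,-4],[0,0,0],0],[[0,0,-5],[0,0,0],0],[[0,0,-5],[0,0,0],0]]'

```text
time: 3.62
tcp_pos: [0.5407, 0.1152, 0.108]
tcp_rot: [-3.141, 0.0, -3.082]
wrist_force: [-12.1, -1.2, 20.4]
grip_width: 0.007
```

Contact stopped at z = 0.108 with 20 N, so the lid is shut. Next I'll move to the right of the knob.

servo_tool --plan '[[[0,-2,15],[0,0,0],0],[[12,-7,20],[0,0,0],0],[[25,-7,20],[0,0,0],0],[[25,-7,12],[0,0,0],0],[[25,-7,11],[0,0,0],0]]'

```text
time: 4.25
tcp_pos: [0.5651, 0.1081, 0.1173]
tcp_rot: [-3.141, -0.002, -3.082]
wrist_force: [-0.3, -0.3, -0.7]
grip_width: 0.01
```

Run:
```python
from h import *
save('scene','sc3.png',(300,140,450,270),4)
```

```text
(no output)
```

View pics/sc3.png

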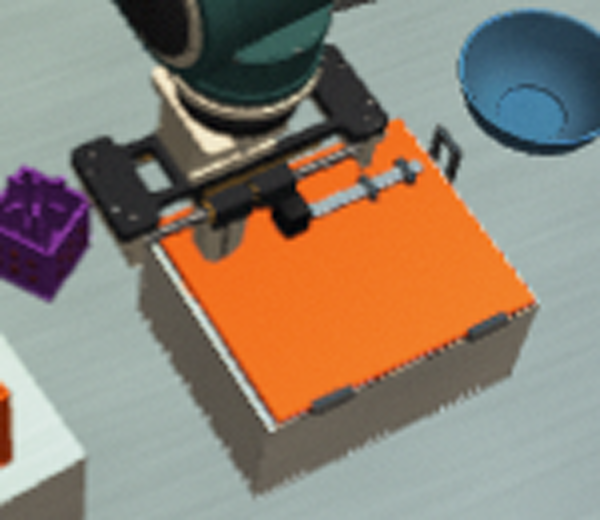

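The lid is level and flush. The fingers (218,245) stand to the right of the knob (290,215), and the bolt points at the keeper (445,150). I'll push it left.

servo_tool --plan '[[[0,10,0],[0,0,0],0],[[-1,20,0],[0,0,0],0],[[-1,28,0],[0,0,0],0],[[-2,36,0],[0,0,0],0],[[-2,44,0],[0,0,0],0],[[-3,52,0],[0,0,0],0],[[-3,58,0],[0,0,0],0],[[-4,62,0],[0,0,0],0]]'

```text
time: 5.3
tcp_pos: [0.5612, 0.1705, 0.1177]
tcp_rot: [-3.141, -0.002, -3.082]
wrist_force: [-0.3, -0.5, 0.3]
grip_width: 0.005
```

servo_tool --plan '[[[0,3,0],[0,0,0],0],[[0,6,0],[0,0,0],0],[[-1,9,0],[0,0,0],0],[[-1,12,0],[0,0,0],0],[[-1,12,0],[0,0,0],0]]'

```text
time: 5.92
tcp_pos: [0.5603, 0.1806, 0.1177]
tcp_rot: [-3.136, -0.002, -3.082]
wrist_force: [-1.3, -19.2, 4.8]
grip_width: 0.005
```

An end stop with 19 N. I'll back off, lift, and head for the drawer front.

servo_tool --plan '[[[0,-12,0],[0,0,0],0],[[0,-15,30],[0,0,0],0],[[0,-20,80],[0,0,0],0],[[-25,-60,130],[0,0,0],0],[[-60,-110,150],[0,0,0],0],[[-90,-160,150],[0,0,0.09],0],[[-120,-210,150],[0,0,0.09],0],[[-145,-260,150],[0,0,0.09],0]]'

```text
time: 6.92
tcp_pos: [0.4139, -0.0807, 0.2681]
tcp_rot: [-3.136, -0.001, -2.992]
wrist_force: [0.6, -0.2, -0.4]
grip_width: 0.005
```

Run:
```python
from h import *
save('top','top4.png',(190,105,430,260),3.3)
```

```text
(no output)
```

View pics/top4.png

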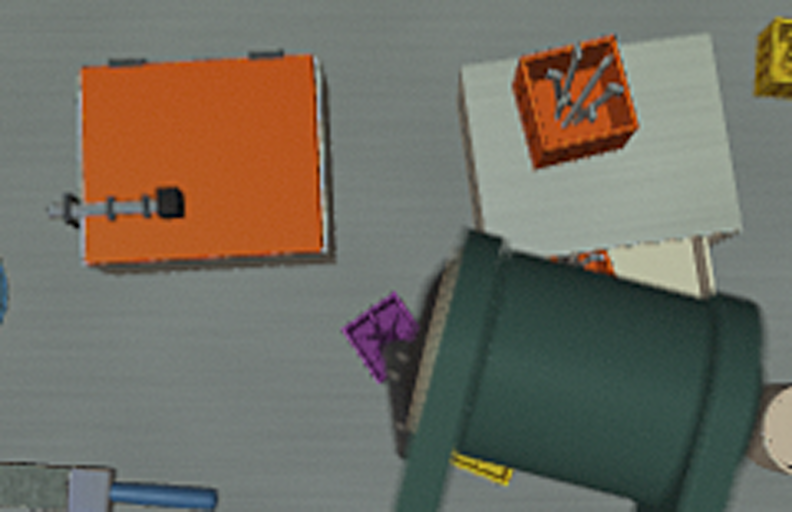

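The bolt passes through the keeper at (65,208). Next I'll come down in front of the lip.

servo_tool --plan '[[[-10,-50,0],[0,0,0],0],[[-14,-103,0],[0,0,0],0],[[-14,-103,-55],[0,0,0],0],[[-14,-103,-110],[0,0,0],0],[[-14,-103,-150],[0,0,0],0],[[-14,-103,-168],[0,0,0],0],[[-14,-103,-168],[0,0,0],0]]'

```text
time: 7.85
tcp_pos: [0.3978, -0.1879, 0.1002]
tcp_rot: [-3.135, -0.002, -2.995]
wrist_force: [-0.3, 0.4, 0.6]
grip_width: 0.001
```

Run:
```python
from h import *
save('scene','sc5.png',(170,140,370,290),3.5)
```

```text
(no output)
```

View pics/sc5.png

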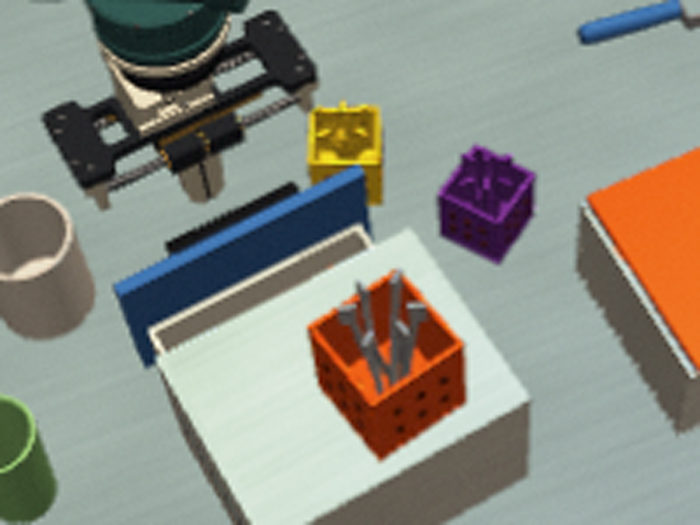

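The fingers are in front of the lip with nothing touched. I'll push gently along the unit's axis.

servo_tool --plan '[[[10,1.5,0],[0,0,0],0],[[17,2.5,0],[0,0,0],0],[[22,3.5,0],[0,0,0],0],[[27,4,0],[0,0,0],0],[[32,5,0],[0,0,0],0],[[38,6,0],[0,0,0],0],[[44,7,0],[0,0,0],0],[[50,7.5,0],[0,0,0],0]]'

```text
time: 8.9
tcp_pos: [0.4487, -0.1804, 0.1013]
tcp_rot: [-3.135, -0.001, -2.995]
wrist_force: [-3.2, 0.6, 0.5]
grip_width: 0.003
```

servo_tool --plan '[[[6,1,0],[0,0,0],0],[[12,2,0],[0,0,0],0],[[18,3,0],[0,0,0],0],[[24,3.5,0],[0,0,0],0],[[29,4.5,0],[0,0,0],0],[[33,5,0],[0,0,0],0],[[36,5.5,0],[0,0,0],0],[[38,6,0],[0,0,0],0]]'

```text
time: 9.9
tcp_pos: [0.4868, -0.1745, 0.1013]
tcp_rot: [-3.134, -0.001, -2.995]
wrist_force: [-2.6, -1.4, -1.1]
grip_width: 0.005
```

servo_tool --plan '[[[2,0.3,0],[0,0,0],0],[[4,0.6,0],[0,0,0],0],[[6,0.9,0],[0,0,0],0],[[8,1.2,0],[0,0,0],0],[[10,1.5,0],[0,0,0],0],[[10,1.5,0],[0,0,0],0]]'

```text
time: 10.65
tcp_pos: [0.4894, -0.1741, 0.1013]
tcp_rot: [-3.136, -0.02, -2.996]
wrist_force: [-83.7, -6.0, 40.2]
grip_width: 0.006
```

The end stop is firm, and that push was harder than I intended. I'll back straight off, rise and clear the view.

servo_tool --plan '[[[-10,-1.5,0],[0,0,0],0],[[-35,-5,0],[0,0,0],0],[[-60,-9,0],[0,0,0],0],[[-60,-9,50],[0,0,0],0],[[-60,-9,110],[0,0,0],0],[[-60,40,160],[0,0,0],0],[[-60,100,180],[0,0,0],0],[[-60,160,180],[0,0,0],0]]'

```text
time: 11.65
tcp_pos: [0.4296, -0.0172, 0.2833]
tcp_rot: [-3.136, -0.016, -2.998]
wrist_force: [0.7, -0.6, -0.2]
grip_width: 0.003
```

servo_tool --plan '[[[-10,60,0],[0,0,0],0],[[-30,120,0],[0,0,0],0],[[-60,180,0],[0,0,0],0],[[-80,240,0],[0,0,0],0],[[-100,300,0],[0,0,0],0],[[-110,350,0],[0,0,0],0],[[-120,400,0],[0,0,0],0],[[-120,400,0],[0,0,0],0]]'

```text
time: 12.65
tcp_pos: [0.3085, 0.3853, 0.2827]
tcp_rot: [-3.136, -0.018, -2.994]
wrist_force: [-0.0, 0.6, 0.1]
grip_width: 0.001
```

Run:
```python
from h import *
save('top','top6.png',(150,90,470,280),2.5)
save('scene','sc6.png',(150,120,450,330),2.6)
s=read_state();print(s['time'],s['tcp_pos'],s['wrist_force'])
```

```text
12.75 [0.3094594  0.38295752 0.28317137] [ 0.01232512 -0.20135278 -0.73612999]
```

View pics/top6.png

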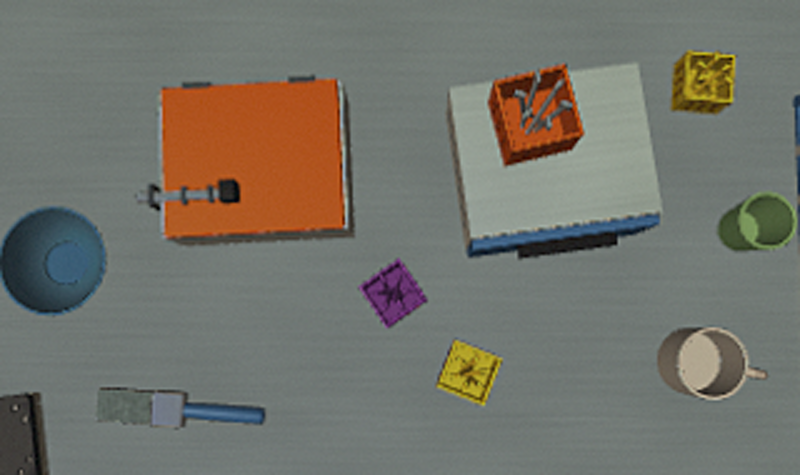

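View pics/sc6.png

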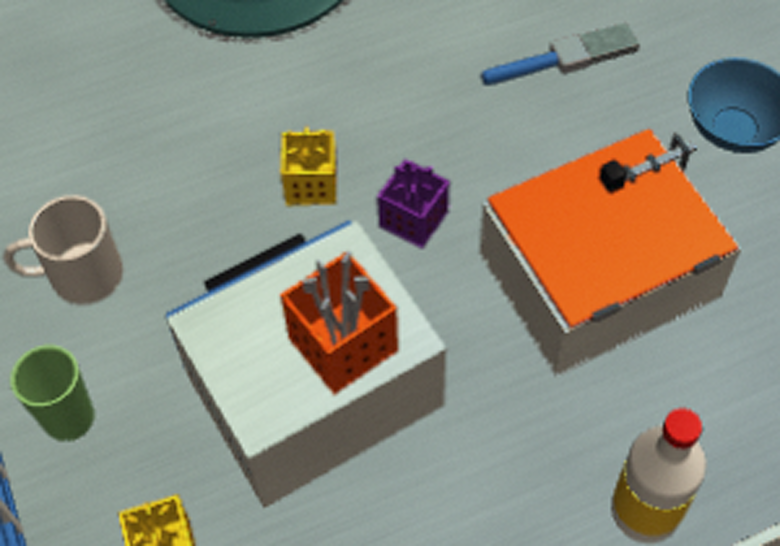

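Everything looks right, but I want to check that the drawer is fully home, since a blue strip shows past the unit's top edge.

Run:
```python
from fit import *
t6=lambda a:np.array([[150+x/2.5,90+y/2.5] for x,y in a]); s6=lambda a:np.array([[150+x/2.6,120+y/2.6] for x,y in a])
tp=t6([(448,88),(638,63),(661,213),(467,241),(520,259),(617,246)])
sp=s6([(445,347),(248,458),(168,318),(357,232)])
for fx in (None,-.09,-.078):
  def f(p):
    q=p[4] if fx is None else fx
    T4=[[.09,.105,.13],[.09,-.105,.13],[q,-.105,.13],[q,.105,.13]]
    lp=[[-.106-p[3],.055,.107],[-.106-p[3],-.055,.107]]
    return np.r_[(proj(T,W(p,T4+lp))-tp).ravel(),(proj(S,W(p,T4))-sp).ravel()]
  r=least_squares(f,[.607,-.153,.15,.0,-.09][:4+(fx is None)]);print(fx,r.x.round(4),r.cost.round(1),r.fun.round(1))
```

```text
None [ 0.6021 -0.1535  0.1421  0.0011 -0.0754] 15.2 [ 0.2 -0.6 -0.4 -0.5  0.  -1.5  1.  -2.3 -1.1  0.2 -0.5  0.  -0.3 -0.
 -0.8 -0.4 -0.8  0.  -0.3 -4.2]
-0.09 [ 0.609  -0.1525  0.1405  0.008 ] 43.2 [-0.1 -3.1 -0.8 -2.9  0.4  1.3  1.4  0.4 -1.1  0.2 -0.6  0.1  1.2  2.2
  0.5  1.9 -2.1 -2.4 -1.7 -6.3]
-0.078 [ 0.6034 -0.1533  0.1418  0.0023] 16.0 [ 0.1 -1.  -0.5 -0.9  0.1 -1.   1.1 -1.9 -1.1  0.2 -0.5  0.   0.   0.4
 -0.6 -0.  -1.1 -0.4 -0.6 -4.6]
```

The fit puts the top's front edge at -78 mm, so the strip is just the 12 mm thick front. The drawer opening comes out at about 0–2 mm, within error of zero, and the hard stop agrees. I'll hand it in.

```bash
python3 -c "
from h import *
print(sign_off())"
```

```text
the job is handed in; nothing more can be done
None
```

The cutlery station is closed up and handed in, with about 12.8 s used on the robot clock. I worked with closed fingertips only, in this order:

1. **Lid:** I pushed it down until it stopped level at 108 mm with about 20 N.
2. **Bolt:** I then pushed the knob left to its end stop at about 19 N. The pictures show the bolt through the keeper.
3. **Drawer:** I pushed it in by its lip to a hard stop and backed off. The arm finished clear, with the wrist force reading about zero.

**What my last checks showed:**
- **Drawer position:** the first camera fit, with the unit's top edge at -90 mm, gave 8 mm still open. With the edge at about -78 mm (12 mm thick front) the fit was clearly better and gave 1–2 mm, within camera error. The hard stop agrees, so I took the drawer as home.
- **Push force:** the final drawer push peaked at roughly 93 N on the wrist. That was harder than I intended, but under the 120 N limit.
- **Drawer basket:** I could not see it once the drawer was shut. I pushed slowly and felt no unusual resistance before the stop, but I have not confirmed that it is upright.
- **Other items:** everything else in view in the last pictures looks undisturbed.

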